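Move a lamp carriage on an optical bench and lock its brake

TASK

Bring the lamp on the little optical bench to its marked place: flick up the carriage's brake lever (yellow pad) to release it, slide the carriage until its lever stands over the centre of the red clip, and then push the lever fully down again to lock it there. Keep the spirit lamp standing upright in its place on the carriage, leave the other things on the table where they are, and let go at the end.

Things in the scene. Friction and masses are not known exactly. Their poses are not given: they have to be found in the camera images.
- bench: Optical bench fixed on the table: foot 320 x 96 x 8 mm, raised rail; white screen, 103 mm high, at its +y end. Origin on the table under the rail's middle; y along the rail; -x is the lever's side (foot edge at x = -56 mm), turned roughly to the robot's left. Between it and the table's middle stands a stirrer (front x = 0.52, right side y = -0.08 m) with a tall flask: go round its front.
- carriage (a joint): The blue carriage's travel along the rail in metres: 0 mid-rail (where it starts), positive toward the screen (bench +y), stops at -0.105 and +0.105. Deck 76 x 76 mm, top 41 mm above the table, a spirit lamp standing on it. Unlocked it slides with 2 to 4 N of drag and does not roll on; locked, the brake holds it against about 12 N.
- carriage_deck (a point): Middle of the carriage's deck top (41 mm above the table). Its axes are those of the bench.
- lever_hinge (a point): The brake lever's hinge on the carriage's middle line, 38 mm above the table, 46 mm from the rail's middle on the bench's -x side; hinge axis along the rail. It is also the point to line up with a clip.
- brake_lever (a joint): Brake lever in rad: 0 = right down (level), brake locked; grows as its end is raised, to 1.15 at the stop; brake quite free from about 0.5. It stays where it is left. A sprung cam makes it stiff between 0 and 0.45, both ways (6 to 12 N at its end; it must be pressed right down to the stop); above that it moves with about 1 N.
- lever_pad (a point): Middle of the yellow pad at the lever's end, 58 mm from the hinge; pad 24 mm along the lever, 14 mm wide (along the rail), 12 mm thick; nothing under it but the table. With the lever down the pad lies level, pointing to the bench's -x, 38 mm above the table. The steel arm from hinge to pad is 10 mm wide, 7 mm thick. Pinched across its width, the pad can pivot between the fingertips as it is raised.
- red_clip: Red index clip fixed on the lever-side edge of the bench's foot: 24 mm along the rail, 12 mm across, 13 mm high, with a thin black centre line. Origin under its middle, on the table; same axes as the bench; 58.5 mm from the rail's middle. The centre line of carriage and lever is to stand over the clip's centre line.
- white_clip: White index clip of the same shape; not to be used. The two clips lie on either side of the carriage's start; which is nearer the screen differs.
- lamp: Clear glass spirit lamp standing loose on the carriage's deck: 73 mm wide, 72 mm high, about 0.11 kg. Origin at the middle of its foot, z axis up.
- glass_cap: Bystander, a clear glass lamp cap, 34 mm wide, 31 mm high, loose on the table; origin under its middle. Not to be moved.
- tape: Bystander, a roll of brown tape, 96 mm wide, 48 mm high, loose on the table; origin under its middle. Not to be moved.
- spoons: Bystander, a set of measuring spoons, 143 x 46 x 13 mm, loose on the table; origin under its middle. Not to be moved.
- clamp: Bystander, a steel tube clamp gripping a glass test tube, 201 x 161 x 36 mm, loose on the table; origin under its middle. Not to be moved.
- stopper: Bystander, a black rubber stopper, 26 mm wide, 26 mm high, loose on the table; origin under its middle. Not to be moved.
Not all that is in view belongs to the job. There is more than one size of the lamp; the job needs the smaller.

How it is judged:
By the outcome, as a careful person would: the job done as asked, in the order asked, and still so for the second after the job is handed in, with the robot touching nothing.
It also fails if it takes over 54 s, if anything falls off the work surface, if the arm or the gripper's body presses on something with over 40 N, if the wrist force passes 120 N, or if a joint passes its speed limit or range.

ROBOT

A 7-joint arm with a two-finger parallel gripper is mounted at the origin on a cart in front of the work surface, level with it; the furniture and walls round the work are solid. World frame = base frame: x ahead of the robot, y to its left, z up, the work surface at z = 0. Lengths are in m, angles in degrees, forces in N, time in s.
With the tool pointing down it reaches from about 0.425 to 0.875 m from the base axis. Payload 4.7 kg.
Tool frame: the origin (TCP) lies at the very end of the fingers, on their centre line; the grasp point (between the pads) lies 19 mm behind it; z points along the fingers, y is the line along which they close (so a half turn about z gives the same grasp; the last joint's range is limited). The gripper opens to 87 mm and grips with 3 to 60 N. Pads are 19 mm wide; open, the fingers measure 117 mm over their backs; the gripper's body (75 mm by 190 mm) begins 51 mm behind the grasp point.
Start: joints at [-73.619, 18.392, -4.016, 83.108, 1.295, 78.541, -3.26], TCP at [0.175, 0.626, 0.197] pointing down, gripper open.
Joint ranges: [-163.93, 163.93], [-17.29, 119.83], [-79.2, 71.16], [3.27, 140.29], [-89.18, 269.18], [5.43, 117.66], [-154.24, 154.24]. Speed limits (degrees/s): [147.25, 147.25, 180, 180, 180, 180, 180].

INTERFACE

Orientations are given as [roll, pitch, yaw] about the fixed x, y, z axes, in that order (R = Rz(yaw) Ry(pitch) Rx(roll)).
In Python, from cell import get_obs, eyes, env gives the robot as it stands.
- The arm moves only by the tool servo_tool, never from a script. Its argument "series" is a list that holds one entry, the list of rows, each a list of 7 numbers: the shift along the tool's x, y, z in units of 300 mm (1.0 is 300 mm), then the turn, a rotation vector about the tool's x, y, z in units of pi rad (1.0 is pi rad), then the opening, from 0 (shut) to 1 (fully open). In form: [[[tx, ty, tz, wx, wy, wz, gripper], ...]]. A call has 1 to 12 rows; each row is the pose to reach, as a shift and turn from the pose commanded when the call began, along the tool's axes at that moment, turning the shorter way round; what a row does not reach only later rows make up. A row lasts 1/12 s, in which the tool goes at most 41.7 mm and 7.16 degrees, less where a joint would pass 70% of its speed; a pose out of reach is approached as far as the arm can. A call with a number of a shift or a turn outside -1 to 1 is refused whole. A call with a gripper value outside its range is refused whole. The fingers move at their own pace and stop on an object; "grip_force" is the grip in N (left out, the last holds). Time passes only in rows, so rows that repeat a pose let the fingers close. It gives the time, the measured TCP pose, the force, the opening and the grip force at its end, in the units of the state.
- get_obs(): the state, without advancing time (a new reading comes with each control period).
- eyes.read_camera(name): name is "scene" or "top" or "wrist"; returns a dict with "frame" (400x640x3 uint8, red, green, blue), "depth" (400x640 float32, m along the optical axis (not along the pixel's ray), 0 where there is no reading), "fx", "fy", "cx", "cy" (pixels), "distortion" ([k1, k2, p1, p2, k3] as OpenCV has them; the pictures are not rectified), "origin" and "rotation" of the camera in the world; the wrist camera has in their place "mount" (4x4, takes a point from camera to tool coordinates, whose origin is the TCP and whose axes are the flange's). Camera axes: x right, y down, z forward; pixel columns grow to the right and rows downward; lengths in m; the calibration is good to about 2 mm. A picture is of the moment at which its call begins: read the wrist's pose just before it.
- env.sign_off(): hands the job in; it is judged then, once.
The state is a dict: "time_s": time; "qpos": joint angles; "joint_velocities": joint speeds; "effort": joint torques, N m; "tool_pos": TCP position; "tool_rot": TCP orientation; "force": force on the tool from outside, world axes, zero at the start; "wrist_torque": the same for the moment, N m; "grip_width": finger opening in m; "grasp_force": force on a finger pad.
Only numpy, scipy, OpenCV 4.12 (cv2) and the standard library are available. Lean on these libraries where they do the work, as an engineer would, in place of code of your own. Each camera call takes 0.05 s, during which the arm holds its last target. There are 200 camera calls.

## Working session

There is one attempt and no reset: what is moved stays moved. The work goes in short steps, Python scripts to look and compute and a tool call to move; the robot and the scene stay as the last step left them, time stands still between calls to the robot, and variables do not carry over. Pictures are saved under pics/ and viewed, at most 10 in all, crops included, and the job is handed in when it is done.

Besides the shell and the picture viewer there is one more tool, called after "Call:" as name(argument=value, ...) on one line, values as JSON. servo_tool: Moves the arm, as the interface text tells. Shifts and turns lie within -1 to 1; 1 stands for 300 mm of shift or pi rad of turn. Its arguments: {"type":"object","properties":{"series":{"type":"array"},"grip_force":{"type":"number"}},"required":["series"]}

```bash
ls; mkdir -p pics; cat > h.py <<'E'
import numpy as np, cv2
from scipy.spatial.transform import Rotation as R
from cell import get_obs, eyes, env
def cam(n):
    o=get_obs(); c=eyes.read_camera(n)
    K=np.array([[c['fx'],0,c['cx']],[0,c['fy'],c['cy']],[0,0,1]]); D=np.array(c['distortion'],float)
    if n=='wrist':
        M=np.array(c['mount']); Rt=R.from_euler('xyz',o['tool_rot'],degrees=True).as_matrix()
        Rc=Rt@M[:3,:3]; t=Rt@M[:3,3]+np.array(o['tool_pos'])
    else: Rc=np.array(c['rotation']); t=np.array(c['origin'])
    return dict(im=c['frame'][:,:,::-1].copy(),d=c['depth'],K=K,D=D,R=Rc,t=t)
def ray(c,uv):
    p=cv2.undistortPoints(np.array(uv,float).reshape(-1,1,2),c['K'],c['D']).reshape(-1,2)
    r=np.c_[p,np.ones(len(p))]; return r@c['R'].T
def onz(c,uv,z):
    r=ray(c,uv); s=(z-c['t'][2])/r[:,2]; return c['t']+r*s[:,None]
def bydepth(c,uv):
    uv=np.array(uv,int).reshape(-1,2); return c['t']+ray(c,uv)*c['d'][uv[:,1],uv[:,0]][:,None]
def proj(c,P):
    rv,_=cv2.Rodrigues(c['R'].T); return cv2.projectPoints(np.array(P,float).reshape(-1,1,3),rv,-c['R'].T@c['t'],c['K'],c['D'])[0].reshape(-1,2)
def masks(im,lo,hi,amin=15):
    h=cv2.cvtColor(im,cv2.COLOR_BGR2HSV); m=cv2.inRange(h,np.array(lo),np.array(hi))
    n,_,s,ce=cv2.connectedComponentsWithStats(m); return m,[(s[i],ce[i]) for i in range(1,n) if s[i][4]>=amin]
E
python3 - <<'E'
from h import *
for n in('scene','top'):
    c=cam(n); cv2.imwrite(f'pics/{n}0.png',c['im']); print(n,c['t'],c['R'][:,2])
    for nm,lo,hi in(('yel',(22,120,120),(35,255,255)),('red',(0,150,80),(6,255,255)),('red2',(174,150,80),(180,255,255)),('blue',(100,120,50),(125,255,255))):
        for s,ce in masks(c['im'],lo,hi)[1]: print(n,nm,s,ce.round(1),bydepth(c,ce).round(3))
o=get_obs();print({k:o[k] for k in('time_s','tool_pos','tool_rot','force','grip_width')})
E
```

```text
picsTraceback (most recent call last):
  File "<stdin>", line 3, in <module>
IndexError: too many indices for array: array is 1-dimensional, but 2 were indexed
```

View pics/scene0.png

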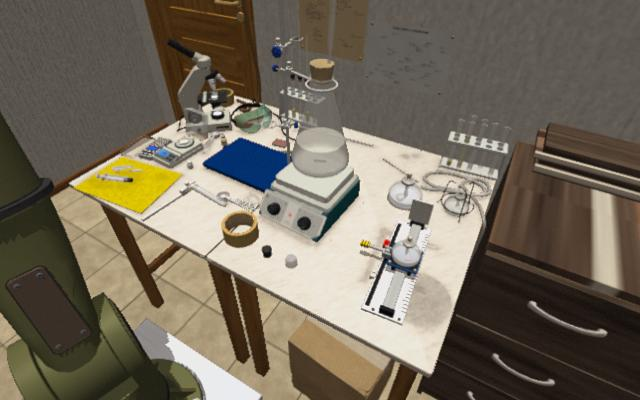

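The scene view shows the bench at right (about 400,260): yellow pad at (365,243), red clip near (387,244) on the screen side, lamp at (405,252), and the screen at (420,211). The cap is at (291,260), stopper (267,251) and tape (240,229).

```bash
python3 - <<'E'
from h import *
c=eyes.read_camera('scene');print(c['rotation'],c['origin'],np.shape(c['rotation']))
c=eyes.read_camera('wrist');print(c['mount'])
E
```

```text
[-130.70372469   -0.58309514  -59.92752591] [-0.03793296 -0.38095508  0.72809139] (3,)
[[ 1.77443238e-04 -9.59969638e-01 -2.80104021e-01  7.74256154e-02]
 [ 9.99999982e-01  1.50510522e-04  1.17662370e-04  4.73341670e-04]
 [-7.07937007e-05 -2.80104037e-01  9.59969647e-01 -1.87779315e-01]
 [ 0.00000000e+00  0.00000000e+00  0.00000000e+00  1.00000000e+00]]
```

```bash
sed -i "s/Rc=np.array(c\['rotation'\])/Rc=R.from_euler('xyz',c['rotation'],degrees=True).as_matrix()/" h.py
python3 - <<'E'
from h import *
for n in('scene','top'):
    c=cam(n); cv2.imwrite(f'pics/{n}0.png',c['im']); print(n,c['t'],c['R'][:,2])
    for nm,lo,hi in(('yel',(22,120,120),(35,255,255)),('red',(0,150,80),(6,255,255)),('red2',(174,150,80),(180,255,255)),('blue',(100,120,50),(125,255,255))):
        for s,ce in masks(c['im'],lo,hi)[1]: print(n,nm,s,ce.round(1),bydepth(c,ce).round(3)[0])
o=get_obs();print({k:o[k] for k in('time_s','tool_pos','tool_rot','force','grip_width')})
E
```

```text
scene [-0.03793296 -0.38095508  0.72809139] [ 0.65937254  0.37413273 -0.65211392]
scene yel [  73  157  109   57 2984] [130.1 184.4] [0.443 0.576 0.006]
scene yel [361 240   9   7  34] [365.1 242.8] [ 0.566 -0.182  0.042]
scene red [383 240   7   7  28] [385.9 242.6] [ 0.619 -0.219  0.013]
scene blue [272  46  10  12  78] [276.1  51.3] [0.702 0.16  0.419]
scene blue [272  65   6   6  20] [274.3  67.2] [0.737 0.195 0.36 ]
scene blue [ 204  138   84   53 2522] [248.3 162.9] [0.708 0.306 0.028]
scene blue [147 146  11   5  31] [152.1 147.8] [0.618 0.672 0.016]
scene blue [158 150  11   7  45] [162.8 152.6] [0.606 0.604 0.024]
scene blue [386 256  31  18  85] [399.2 266.5] [ 0.538 -0.283  0.041]
top [ 0.36567366 -0.00140488  1.24937054] [ 0.22036479  0.005977   -0.97539922]
top yel [  55  225  104   81 6556] [107.7 265.8] [0.453 0.582 0.024]
top yel [384 226   8   4  31] [387.4 227.5] [ 0.567 -0.182  0.041]
top red [398 207   5   7  30] [399.7 210.1] [ 0.62  -0.22   0.018]
top blue [234 120  11   4  28] [239.3 121.4] [0.708 0.162 0.43 ]
top blue [ 165  138  104   68 5622] [213.5 173.9] [0.718 0.308 0.026]
top blue [261 141   9  22 102] [266.6 151.5] [0.785 0.159 0.029]
top blue [232 152  13  13 124] [238.2 157.8] [0.767 0.239 0.025]
top blue [ 79 204  14   7  73] [ 85.5 206.9] [0.618 0.667 0.019]
top blue [102 207  15   8  95] [108.5 210.6] [0.605 0.594 0.031]
{'time_s': 0.25, 'tool_pos': array([0.17447295, 0.62587743, 0.19614553]), 'tool_rot': array([-1.79950445e+02,  4.09236664e-03,  1.64429113e+02]), 'force': array([ 0.0714642 , -0.47855971, -0.75395741]), 'grip_width': 0.08707996155596792}
```

View pics/top0.png

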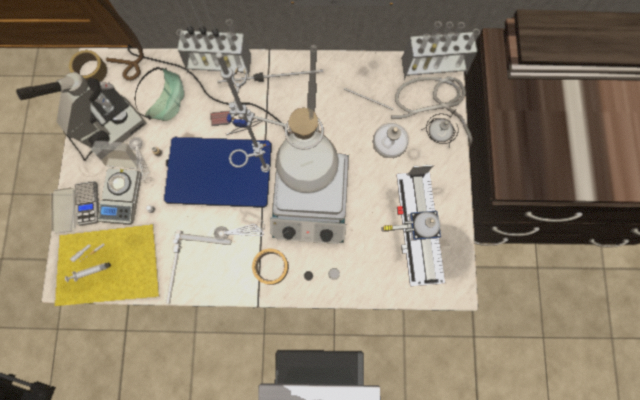

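Top view: the bench stands at right, about (420,230), with its rail almost along world x. The screen is at (422,172), yellow pad (387,227), red clip (400,210), lamp (427,222), and the flask's cork (305,122).

```bash
cat >> h.py <<'E'
def go(pts,pose=None):
    "pts: list of (x,y,z,yaw[deg], tool down) -> rows from current pose"
    o=get_obs(); p,rt=(o['tool_pos'],o['tool_rot']) if pose is None else pose
    R0=R.from_euler('xyz',rt,degrees=True)
    for x,y,z,yw in pts:
        s=R0.inv().apply(np.array([x,y,z])-p)/.3
        w=(R0.inv()*R.from_euler('xyz',[180,0,yw],degrees=True)).as_rotvec()/np.pi
        print((x,y,z,yw),np.r_[s,w].round(3).tolist())
E
python3 - <<'E'
from h import *
c=cam('top')
print('cork',bydepth(c,[(303,122),(305,155),(290,160),(330,160),(340,225)]).round(3))
s=cam('scene'); 
a=ray(c,[(303,122)])[0]; b=ray(s,[(321,65)])[0]
t=np.linalg.lstsq(np.c_[a,-b],s['t']-c['t'],rcond=None)[0]; print('cork2',c['t']+a*t[0], s['t']+b*t[1])
# bench foot: white-ish, z small
h=cv2.cvtColor(c['im'],cv2.COLOR_BGR2HSV)
m=cv2.inRange(h,(0,0,200),(180,18,255)); m[:, :385]=0; m[:,450:]=0; m[:160]=0; m[300:]=0
n,l,st,ce=cv2.connectedComponentsWithStats(m); print([ (x.tolist()) for x in st if x[4]>60])
cv2.imwrite('pics/t1.png',cv2.resize(c['im'][150:300,370:460],None,fx=4,fy=4,interpolation=2))
go([(.40,.40,.24,164),(.45,.15,.24,164),(.45,0,.24,164),(.45,-.15,.24,140)])
E
```

```text
cork [[ 0.716  0.037  0.41 ]
 [ 0.681  0.036  0.309]
 [ 0.683  0.072  0.264]
 [ 0.699 -0.021  0.217]
 [ 0.566 -0.052  0.071]]
cork2 [0.71875059 0.03768909 0.40323769] [0.71725576 0.03997029 0.40271932]
[[0, 0, 640, 400, 254183], [397, 173, 19, 41, 358], [415, 172, 20, 39, 353], [423, 239, 22, 44, 615], [410, 240, 15, 46, 417]]
(0.4, 0.4, 0.24, 164) [-0.926, -0.524, -0.145, -0.0, 0.0, 0.002]
(0.45, 0.15, 0.24, 164) [-1.311, -1.282, -0.145, -0.0, 0.0, 0.002]
(0.45, 0, 0.24, 164) [-1.445, -1.764, -0.145, -0.0, 0.0, 0.002]
(0.45, -0.15, 0.24, 140) [-1.579, -2.245, -0.144, -0.0, 0.0, 0.136]
```

View pics/t1.png

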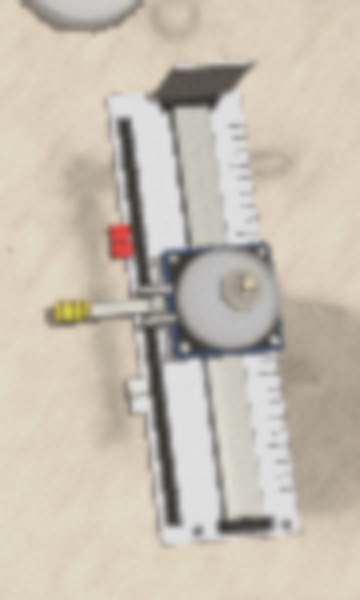

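The crop shows the foot (corners about (108,95), (165,540)), red clip (121,241) on the screen side, white clip (138,395), pad (70,312) and lamp (230,300). The flask is clear of the planned path, so I'm moving round the stirrer's front.

Call:
servo_tool(series=[[[-0.926,-0.524,-0.145,0,0,0,1],[-0.926,-0.524,-0.145,0,0,0,1],[-0.926,-0.524,-0.145,0,0,0,1],[-0.926,-0.524,-0.145,0,0,0,1],[-0.926,-0.524,-0.145,0,0,0,1],[-0.926,-0.524,-0.145,0,0,0,1],[-0.926,-0.524,-0.145,0,0,0,1],[-0.926,-0.524,-0.145,0,0,0,1],[-0.926,-0.524,-0.145,0,0,0,1],[-0.99,-0.65,-0.145,0,0,0,1],[-1,-0.75,-0.145,0,0,0,1],[-1,-0.83,-0.145,0,0,0,1]]])

```text
time_s: 1.35
tool_pos: [0.3976, 0.3028, 0.24]
tool_rot: [-179.9, 0.0, 164.2]
force: [-0.5, 0.3, 0.2]
grip_width: 0.087
grasp_force: 0.0
```

```bash
python3 - <<'E'
from h import *
go([(.45,.18,.24,164),(.45,.05,.24,164),(.45,0,.24,164),(.46,-.10,.24,164)])
E
```

```text
(0.45, 0.18, 0.24, 164) [-0.279, -0.346, 0.0, -0.0, 0.0, 0.001]
(0.45, 0.05, 0.24, 164) [-0.397, -0.763, 0.001, -0.0, 0.0, 0.001]
(0.45, 0, 0.24, 164) [-0.442, -0.924, 0.001, -0.0, 0.0, 0.001]
(0.46, -0.1, 0.24, 164) [-0.565, -1.236, 0.001, -0.0, 0.0, 0.001]
```

Call:
servo_tool(series=[[[-0.279,-0.346,0,0,0,0,1],[-0.279,-0.346,0,0,0,0,1],[-0.279,-0.346,0,0,0,0,1],[-0.279,-0.346,0,0,0,0,1],[-0.397,-0.763,0,0,0,0,1],[-0.397,-0.763,0,0,0,0,1],[-0.397,-0.763,0,0,0,0,1],[-0.397,-0.763,0,0,0,0,1],[-0.45,-0.95,0,0,0,0,1],[-0.45,-0.95,0,0,0,0,1],[-0.46,-1,0,0,0,0,1],[-0.46,-1,0,0,0,0,1]]])

```text
time_s: 2.35
tool_pos: [0.449, -0.0234, 0.2405]
tool_rot: [180.0, 0.0, 164.1]
force: [0.3, -0.4, 0.6]
grip_width: 0.0869
grasp_force: 0.0
```

```bash
python3 - <<'E'
from h import *
go([(.46,-.13,.24,130),(.50,-.18,.24,110),(.56,-.19,.22,95)])
E
```

```text
(0.46, -0.13, 0.24, 130) [-0.133, -0.332, 0.002, 0.0, 0.0, 0.189]
(0.5, -0.18, 0.24, 110) [-0.306, -0.455, 0.002, 0.0, 0.0, 0.301]
(0.56, -0.19, 0.22, 95) [-0.508, -0.433, 0.069, 0.0, 0.0, 0.384]
```

Call:
servo_tool(series=[[[-0.133,-0.332,0,0,0,0.189,1],[-0.133,-0.332,0,0,0,0.189,1],[-0.133,-0.332,0,0,0,0.189,1],[-0.133,-0.332,0,0,0,0.189,1],[-0.306,-0.455,0,0,0,0.3,1],[-0.306,-0.455,0,0,0,0.3,1],[-0.306,-0.455,0,0,0,0.3,1],[-0.508,-0.433,0.069,0,0,0.384,1],[-0.508,-0.433,0.069,0,0,0.384,1],[-0.508,-0.433,0.069,0,0,0.384,1],[-0.508,-0.433,0.069,0,0,0.384,1],[-0.508,-0.433,0.069,0,0,0.384,1]]])

```text
time_s: 3.35
tool_pos: [0.5613, -0.185, 0.2189]
tool_rot: [-179.9, -0.0, 95.5]
force: [0.5, -0.4, 0.3]
grip_width: 0.0872
grasp_force: 0.0
```

```bash
python3 - <<'E'
from h import *
o=get_obs(); print(o['tool_pos'],o['tool_rot'])
c=cam('wrist'); cv2.imwrite('pics/w1.png',c['im'])
for nm,lo,hi in(('yel',(20,120,120),(35,255,255)),('red',(0,150,80),(6,255,255)),('blue',(100,120,50),(125,255,255))):
    for s,ce in masks(c['im'],lo,hi,40)[1]: print(nm,s,ce.round(1),bydepth(c,ce).round(4)[0])
E
```

```text
[ 0.56131922 -0.18497559  0.21890633] [-1.79932878e+02 -8.94328759e-03  9.55215306e+01]
yel [317 167  11   5  45] [321.8 169. ] [ 0.5636 -0.1755  0.0438]
yel [317 173  11   5  48] [321.7 174.8] [ 0.5643 -0.1827  0.0445]
yel [141 277   7  27  69] [142.8 289.4] [ 0.5107 -0.1587  0.3356]
yel [490 277   6  26  63] [493.2 288.6] [ 0.6062 -0.1496  0.3347]
red [351 194  16  11 168] [358.5 198.9] [ 0.6186 -0.2175  0.0124]
blue [294 222  17   4  44] [302.1 222.9] [ 0.5463 -0.2493  0.0391]
blue [333 222  17   4  44] [340.8 222.9] [ 0.5953 -0.2444  0.0393]
```

View pics/w1.png

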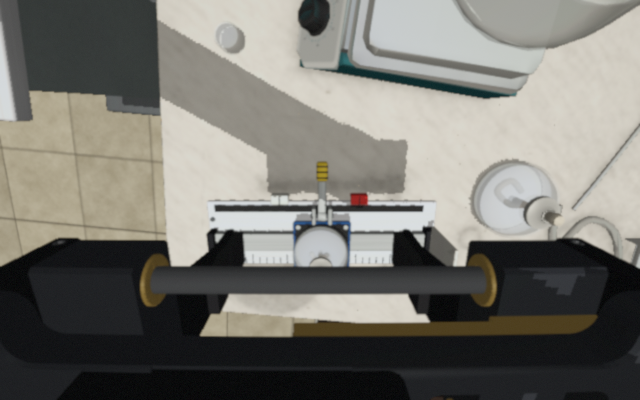

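Wrist view: pad at (322,172), red clip (358,199), white clip (282,199) and lamp on the carriage (321,245). The rail lies level in the image, so the tool yaw already matches the bench. I'll go down part-way over the pad and re-check.

Call:
servo_tool(series=[[[0.022,0.013,0.2,0,0,0,0.8],[0.022,0.013,0.36,0,0,0,0.8],[0.022,0.013,0.36,0,0,0,0.8],[0.022,0.013,0.36,0,0,0,0.8],[0.022,0.013,0.36,0,0,0,0.8],[0.022,0.013,0.36,0,0,0,0.8]]])

```text
time_s: 3.9
tool_pos: [0.5656, -0.1799, 0.1139]
tool_rot: [179.8, 0.0, 95.3]
force: [1.6, -0.3, 0.4]
grip_width: 0.0702
grasp_force: 0.0
```

```bash
cat >> h.py <<'E'
def look(name=None):
    o=get_obs(); print(o['time_s'],o['tool_pos'].round(4),o['tool_rot'].round(2),o['force'].round(1))
    c=cam('wrist')
    if name: cv2.imwrite(f'pics/{name}.png',c['im'])
    my=masks(c['im'],(20,120,120),(35,255,255))[0]; my[260:]=0
    mr=masks(c['im'],(0,150,80),(6,255,255))[0]; mr[260:]=0
    out={}
    for k,m,z in(('pad',my,.044),('clip',mr,.013)):
        v,u=np.nonzero(m); 
        if len(u)<20: print(k,'none'); continue
        print(k,len(u),u.min(),u.max(),v.min(),v.max(),'depthmed',np.median(bydepth(c,np.c_[u,v]),0).round(4)); 
        out[k]=onz(c,[[(u.min()+u.max())/2,(v.min()+v.max())/2],[u.mean(),v.mean()]],z); print(out[k].round(4).tolist())
    return c,out
E
python3 - <<'E'
from h import *
c,o=look()
P=proj(c,[(.5645,-.178,.044)]); print(P)
# foot front edge direction
g=cv2.cvtColor(c['im'],cv2.COLOR_BGR2HSV); m=cv2.inRange(g,(0,0,0),(180,255,70)); 
n,l,s,ce=cv2.connectedComponentsWithStats(m)
for i in range(1,n):
    if s[i][2]>60 and s[i][3]<40: 
        ys,xs=np.nonzero(l==i); q=onz(c,np.c_[xs,ys],.009); vx,vy,_,_=cv2.fitLine(q[:,:2].astype(np.float32),2,0,.01,.01).ravel(); print(s[i],np.degrees(np.arctan2(vy,vx)))
E
```

```text
3.9 [ 0.5656 -0.1799  0.1139] [1.798e+02 3.000e-02 9.534e+01] [ 1.6 -0.3  0.4]
pad 245 311 324 187 211 depthmed [ 0.5652 -0.1781  0.0433]
[[0.5651, -0.1788, 0.044], [0.5651, -0.1786, 0.044]]
clip 343 356 379 224 239 depthmed [ 0.6197 -0.218   0.0122]
[[0.6204, -0.2179, 0.013], [0.6201, -0.2182, 0.013]]
[[316.92611254 198.12969659]]
```

Call:
servo_tool(series=[[[0.003,0,0.1,0,0,0,0.6],[0.003,0,0.2,0,0,0,0.6],[0.003,0,0.28,0,0,0,0.6],[0.003,0,0.316,0,0,0,0.6],[0.003,0,0.316,0,0,0,0.6],[0.003,0,0.316,0,0,0,0.4],[0.003,0,0.316,0,0,0,0.3],[0.003,0,0.316,0,0,0,0.2],[0.003,0,0.316,0,0,0,0],[0.003,0,0.316,0,0,0,0],[0.003,0,0.316,0,0,0,0],[0.003,0,0.316,0,0,0,0]]], grip_force=30)

```text
time_s: 4.95
tool_pos: [0.5649, -0.1784, 0.0171]
tool_rot: [179.9, 0.0, 95.3]
force: [3.6, 0.6, -0.9]
grip_width: 0.0137
grasp_force: 8.4
```

Call:
servo_tool(series=[[[0,0,0,0,0,0,0],[0,0,-0.015,0,0,0,0],[-0.002,0,-0.029,0,0,0,0],[-0.004,0,-0.043,0,0,0,0],[-0.009,0,-0.057,0,0,0,0],[-0.014,0,-0.07,0,0,0,0],[-0.019,0,-0.084,0,0,0,0],[-0.026,0,-0.097,0,0,0,0],[-0.034,0,-0.109,0,0,0,0],[-0.043,0,-0.121,0,0,0,0],[-0.052,0,-0.132,0,0,0,0],[-0.052,0,-0.132,0,0,0,0]]])

```text
time_s: 5.95
tool_pos: [0.5661, -0.1951, 0.0572]
tool_rot: [179.9, 0.0, 95.3]
force: [-0.9, -0.1, -0.4]
grip_width: 0.0006
grasp_force: 0.0
```

```bash
python3 - <<'E'
from h import *
look('w2')
E
```

```text
5.95 [ 0.5661 -0.1951  0.0572] [1.7992e+02 4.0000e-02 9.5260e+01] [-0.9 -0.1 -0.4]
pad 392 309 328 197 227 depthmed [ 0.5651 -0.1804  0.0587]
[[0.5655, -0.1866, 0.044], [0.5655, -0.1855, 0.044]]
clip 260 366 393 231 240 depthmed [ 0.6181 -0.2134  0.0118]
[[0.6189, -0.2131, 0.013], [0.6188, -0.2132, 0.013]]
```

View pics/w2.png

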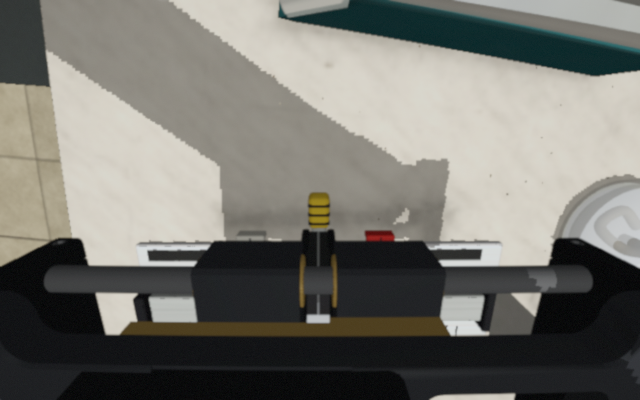

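The view shows the fingers shut empty at (318,270), having slipped off. The pad at (318,210) is half raised (its top at z≈0.059, so the lever is at about 0.26 rad). I'll go up, open, and pinch again with full force, letting it build before lifting.

Call:
servo_tool(series=[[[0,0,-0.1,0,0,0,0],[0.02,0,-0.2,0,0,0,0.5],[0.048,0.002,-0.2,0,0,0,0.5],[0.048,0.002,-0.2,0,0,0,0.5],[0.048,0.002,-0.1,0,0,0,0.5],[0.048,0.002,0,0,0,0,0.5],[0.048,0.002,0.087,0,0,0,0.5],[0.048,0.002,0.087,0,0,0,0.5],[0.048,0.002,0.087,0,0,0,0.3],[0.048,0.002,0.087,0,0,0,0],[0.048,0.002,0.087,0,0,0,0],[0.048,0.002,0.087,0,0,0,0]]], grip_force=60)

```text
time_s: 7.0
tool_pos: [0.5662, -0.1801, 0.0319]
tool_rot: [179.8, 0.0, 95.3]
force: [-0.3, 0.0, 0.3]
grip_width: 0.0244
grasp_force: 0.0
```

Call:
servo_tool(series=[[[0,0,0,0,0,0,0],[0,0,0,0,0,0,0],[0,0,0,0,0,0,0],[0,0,0,0,0,0,0],[0,0,0,0,0,0,0],[0,0,0,0,0,0,0]]])

```text
time_s: 7.5
tool_pos: [0.5655, -0.1796, 0.0305]
tool_rot: [179.9, 0.0, 95.3]
force: [0.3, 1.0, 3.1]
grip_width: 0.0116
grasp_force: 60.0
```

Call:
servo_tool(series=[[[-0.002,0,-0.008,0,0,0,0],[-0.005,0,-0.017,0,0,0,0],[-0.009,0,-0.025,0,0,0,0],[-0.013,0,-0.034,0,0,0,0],[-0.017,0,-0.043,0,0,0,0],[-0.022,0,-0.051,0,0,0,0],[-0.027,0,-0.059,0,0,0,0],[-0.033,0,-0.067,0,0,0,0],[-0.033,0,-0.067,0,0,0,0]]])

```text
time_s: 8.25
tool_pos: [0.5654, -0.1899, 0.0506]
tool_rot: [-180.0, -0.0, 95.3]
force: [-0.7, -0.3, -2.5]
grip_width: 0.0103
grasp_force: 60.0
```

```bash
python3 - <<'E'
from h import *
c,_=look()
cv2.imwrite('pics/w3.png',cv2.resize(c['im'][160:300,220:420],None,fx=3,fy=3,interpolation=2))
E
```

```text
8.25 [ 0.5654 -0.1899  0.0506] [-1.7997e+02 -2.0000e-02  9.5280e+01] [-0.7 -0.3 -2.5]
pad 408 309 327 227 256 depthmed [ 0.5648 -0.1831  0.0768]
[[0.5663, -0.2009, 0.044], [0.5661, -0.1997, 0.044]]
clip none
```

View pics/w3.png

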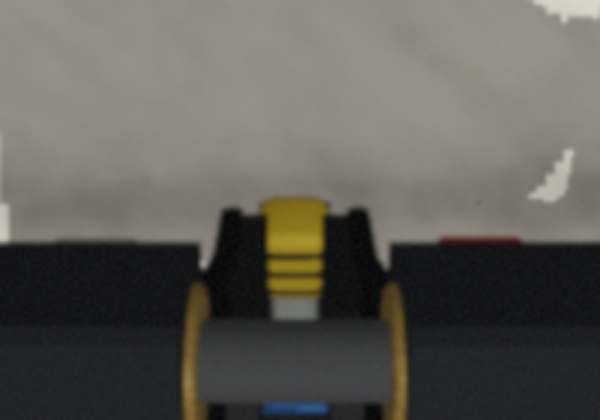

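The crop shows the fingers holding the lever just inside the pad (pad at about (295,245) in the crop) and the lever raised to about 0.6 rad. I'll raise it slightly more and slide gently along the rail (tool +y).

Call:
servo_tool(series=[[[-0.006,0,-0.008,0,0,0,0],[-0.012,0,-0.014,0,0,0,0],[-0.012,0.004,-0.014,0,0,0,0],[-0.012,0.012,-0.014,0,0,0,0],[-0.012,0.022,-0.014,0,0,0,0],[-0.012,0.032,-0.014,0,0,0,0],[-0.012,0.042,-0.014,0,0,0,0],[-0.012,0.052,-0.014,0,0,0,0],[-0.012,0.062,-0.014,0,0,0,0],[-0.012,0.072,-0.014,0,0,0,0],[-0.012,0.08,-0.014,0,0,0,0],[-0.012,0.085,-0.014,0,0,0,0]]])

```text
time_s: 9.3
tool_pos: [0.5921, -0.1904, 0.0544]
tool_rot: [180.0, -0.0, 95.3]
force: [-1.8, 1.7, -1.2]
grip_width: 0.0103
grasp_force: 60.0
```

```bash
python3 - <<'E'
from h import *
c,_=look()
t=cam('top')
m,l=masks(t['im'],(22,120,120),(35,255,255),8)
for s,ce in l: print('pad top',s,ce.round(1),bydepth(t,ce).round(4)[0])
E
```

```text
9.3 [ 0.5921 -0.1904  0.0544] [ 1.7999e+02 -1.0000e-02  9.5330e+01] [-1.8  1.7 -1.2]
pad 399 309 327 226 254 depthmed [ 0.5913 -0.1832  0.0807]
[[0.593, -0.202, 0.044], [0.5927, -0.2011, 0.044]]
clip 128 345 362 235 247 depthmed [ 0.6197 -0.2125  0.0112]
[[0.6235, -0.2141, 0.013], [0.6219, -0.2122, 0.013]]
pad top [  55  225  103   81 6549] [107.8 265.8] [0.4534 0.5818 0.024 ]
```

Call:
servo_tool(series=[[[0,0.005,0,0,0,0,0],[0,0.015,0,0,0,0,0],[0,0.025,0,0,0,0,0],[0,0.035,0,0,0,0,0],[0,0.045,0,0,0,0,0],[0,0.055,0,0,0,0,0],[0,0.065,0,0,0,0,0],[0,0.075,0,0,0,0,0],[0,0.081,0,0,0,0,0],[0,0.084,0,0,0,0,0],[0,0.084,0,0,0,0,0],[0,0.084,0,0,0,0,0]]])

```text
time_s: 10.4
tool_pos: [0.6172, -0.1881, 0.0545]
tool_rot: [179.9, -0.0, 95.3]
force: [0.3, 2.6, -1.9]
grip_width: 0.0101
grasp_force: 60.0
```

```bash
python3 - <<'E'
from h import *
c,_=look('w4')
E
```

```text
10.4 [ 0.6172 -0.1881  0.0545] [ 1.7994e+02 -1.0000e-02  9.5320e+01] [ 0.3  2.6 -1.9]
pad 391 309 327 226 254 depthmed [ 0.6164 -0.1806  0.081 ]
[[0.6181, -0.1997, 0.044], [0.6179, -0.1987, 0.044]]
clip none
```

View pics/w4.png

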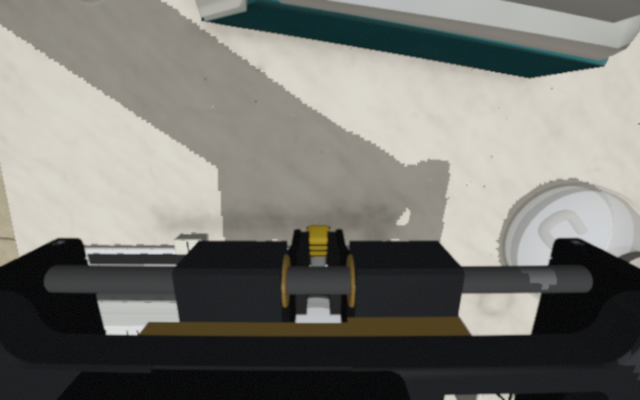

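The view shows the fingers on the lever at (318,270) with the clip hidden beneath it. I'll open, rise, and check alignment.

Call:
servo_tool(series=[[[0,0,0,0,0,0,0.4],[0,0,0,0,0,0,0.4],[0,0,0,0,0,0,0.4],[0,0,0,0,0,0,0.4],[0,0,-0.12,0,0,0,0.4],[0,0,-0.25,0,0,0,0.4],[0,0,-0.35,0,0,0,0.4],[0,0,-0.45,0,0,0,0.4],[0,0,-0.45,0,0,0,0.4],[0,0,-0.45,0,0,0,0.4],[0,0,-0.45,0,0,0,0.4]]], grip_force=30)

```text
time_s: 11.37
tool_pos: [0.6163, -0.1886, 0.189]
tool_rot: [-180.0, -0.0, 95.3]
force: [0.1, 0.5, -0.8]
grip_width: 0.0349
grasp_force: 0.0
```

```bash
python3 - <<'E'
from h import *
c,_=look()
cv2.imwrite('pics/w5.png',cv2.resize(c['im'][140:290,220:420],None,fx=4,fy=4,interpolation=2))
E
```

```text
11.3667 [ 0.6163 -0.1886  0.189 ] [-179.98   -0.     95.29] [ 0.1  0.5 -0.8]
pad 162 313 325 177 194 depthmed [ 0.6165 -0.1816  0.0808]
[[0.6177, -0.1937, 0.044], [0.6175, -0.1922, 0.044]]
clip 57 311 327 194 204 depthmed [ 0.6275 -0.2184  0.0126]
[[0.6201, -0.2187, 0.013], [0.6216, -0.2186, 0.013]]
```

View pics/w5.png

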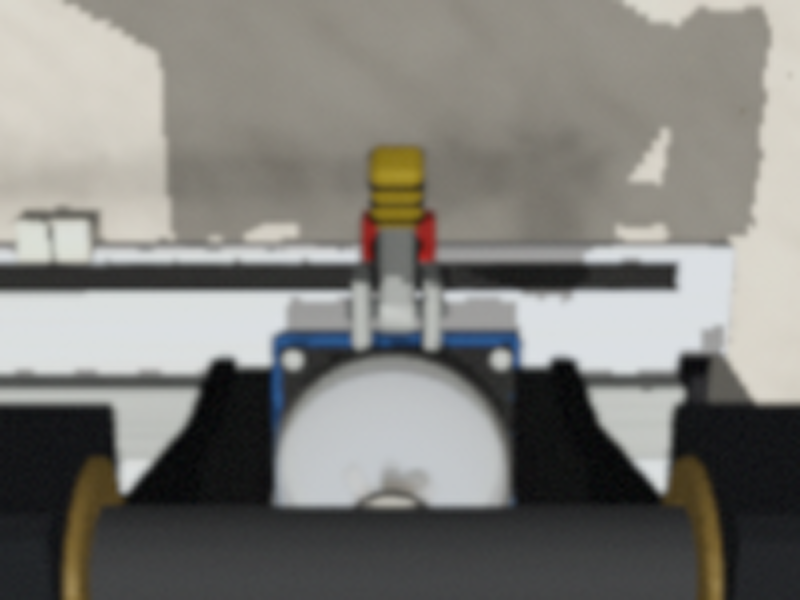

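The crop shows the lever (centre x≈397), the hinge brackets (≈397) and the red clip (362–435, centre ≈398.5), aligned to well under 1 mm, with the lamp upright. Now I'll shut the fingers and press the lever down from above.

Call:
servo_tool(series=[[[0.0435,0.004,0.12,0,0,0,0],[0.0435,0.004,0.25,0,0,0,0],[0.0435,0.004,0.25,0,0,0,0],[0.0435,0.004,0.25,0,0,0,0],[0.0435,0.004,0.25,0,0,0,0],[0.0435,0.004,0.29,0,0,0,0],[0.0435,0.004,0.32,0,0,0,0],[0.0435,0.004,0.35,0,0,0,0],[0.0435,0.004,0.38,0,0,0,0],[0.0435,0.004,0.405,0,0,0,0],[0.0435,0.004,0.425,0,0,0,0],[0.0435,0.004,0.44,0,0,0,0]]])

```text
time_s: 12.42
tool_pos: [0.6164, -0.1746, 0.0566]
tool_rot: [-180.0, -0.1, 95.3]
force: [-0.1, 1.7, 1.5]
grip_width: 0.0002
grasp_force: 1.2
```

Call:
servo_tool(series=[[[0,0,0.01,0,0,0,0],[0,0,0.02,0,0,0,0],[0,0,0.03,0,0,0,0],[0,0,0.038,0,0,0,0],[0,0,0.044,0,0,0,0],[0,0,0.044,0,0,0,0]]])

```text
time_s: 12.92
tool_pos: [0.6166, -0.1754, 0.044]
tool_rot: [-180.0, 0.0, 95.3]
force: [-0.0, 0.6, 0.2]
grip_width: 0.0002
grasp_force: 0.1
```

Call:
servo_tool(series=[[[0,0,0.005,0,0,0,0],[0,0,0.01,0,0,0,0],[0,0,0.015,0,0,0,0],[0,0,0.015,0,0,0,0]]])

```text
time_s: 13.25
tool_pos: [0.6168, -0.1749, 0.0396]
tool_rot: [180.0, -0.0, 95.3]
force: [-0.9, 0.9, 1.9]
grip_width: 0.0003
grasp_force: 0.7
```

```bash
python3 - <<'E'
from h import *
c,_=look()
E
```

```text
13.25 [ 0.6168 -0.1749  0.0396] [ 1.7999e+02 -2.0000e-02  9.5320e+01] [-0.9  0.9  1.9]
pad none
clip none
```

Call:
servo_tool(series=[[[0,0,-0.12,0,0,0,0],[0,0,-0.25,0,0,0,0],[0,0,-0.37,0,0,0,0],[-0.04,0,-0.5,0,0,0,0],[-0.04,0,-0.5,0,0,0,0],[-0.04,0,-0.5,0,0,0,0]]])

```text
time_s: 13.8
tool_pos: [0.6189, -0.1897, 0.1927]
tool_rot: [179.7, 0.2, 95.2]
force: [0.0, 0.2, -0.5]
grip_width: 0.0002
grasp_force: 0.0
```

```bash
python3 - <<'E'
from h import *
c,_=look()
cv2.imwrite('pics/w6.png',cv2.resize(c['im'][140:290,220:420],None,fx=4,fy=4,interpolation=2))
my=masks(c['im'],(20,120,120),(35,255,255))[0]; my[260:]=0
v,u=np.nonzero(my); q=bydepth(c,np.c_[u,v])
for r in range(v.min(),v.max()+1,2): print(r, q[v==r].mean(0).round(4))
E
```

```text
13.8 [ 0.6189 -0.1897  0.1927] [1.7971e+02 1.5000e-01 9.5190e+01] [ 0.   0.2 -0.5]
pad 140 310 321 164 182 depthmed [ 0.6158 -0.1768  0.0618]
[[0.6159, -0.1819, 0.044], [0.616, -0.1806, 0.044]]
clip 75 308 325 191 202 depthmed [ 0.6264 -0.2187  0.0124]
[[0.6203, -0.2184, 0.013], [0.6216, -0.218, 0.013]]
164 [ 0.6153 -0.1631  0.0917]
166 [ 0.6147 -0.1654  0.0902]
168 [nan nan nan]
170 [ 0.6164 -0.1747  0.0627]
172 [ 0.6155 -0.1771  0.0617]
174 [nan nan nan]
176 [ 0.6159 -0.1817  0.0605]
178 [ 0.6167 -0.1842  0.0593]
180 [nan nan nan]
182 [ 0.6171 -0.1889  0.058 ]<stdin>:6: RuntimeWarning: Mean of empty slice.
  ret = um.true_divide(
```

View pics/w6.png

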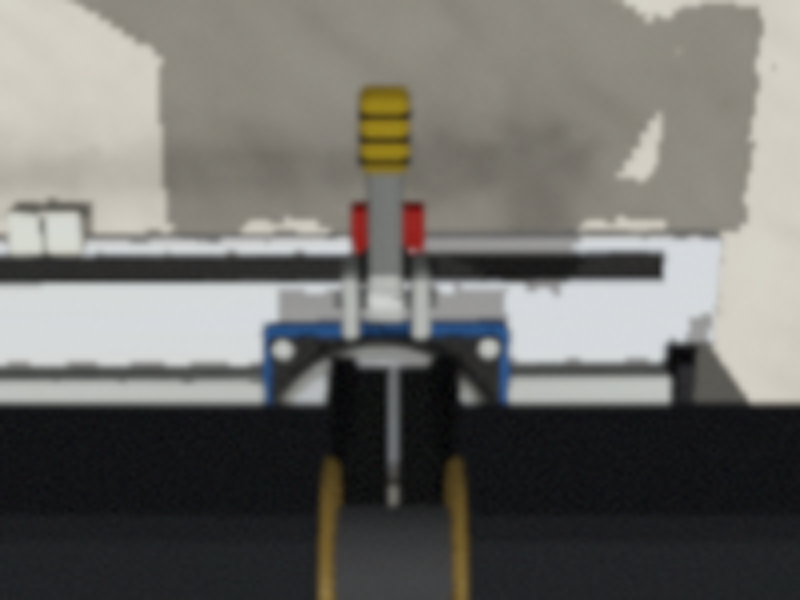

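The crop shows the pad at (385,130) still up: depth along it slopes 0.058–0.063, so the lever is at about 0.3 rad. The carriage is still aligned on the red clip. I'll press again in small steps, watching the force.

Call:
servo_tool(series=[[[0.035,0,0.12,0,0,0,0],[0.035,0,0.24,0,0,0,0],[0.035,0,0.35,0,0,0,0],[0.035,0,0.4,0,0,0,0],[0.035,0,0.4,0,0,0,0],[0.035,0,0.4,0,0,0,0]]])

```text
time_s: 14.35
tool_pos: [0.6151, -0.1763, 0.0676]
tool_rot: [-179.8, -0.0, 95.3]
force: [0.7, -1.0, 0.5]
grip_width: 0.0006
grasp_force: 0.0
```

Call:
servo_tool(series=[[[0,0,0.015,0,0,0,0],[0,0,0.03,0,0,0,0],[0,0,0.03,0,0,0,0]]])

```text
time_s: 14.6
tool_pos: [0.617, -0.1768, 0.061]
tool_rot: [180.0, -0.0, 95.3]
force: [0.0, -0.0, -0.5]
grip_width: 0.0002
grasp_force: 0.0
```

Call:
servo_tool(series=[[[0,0,0.01,0,0,0,0],[0,0,0.02,0,0,0,0],[0,0,0.02,0,0,0,0]]])

```text
time_s: 14.85
tool_pos: [0.6166, -0.1766, 0.0545]
tool_rot: [-180.0, -0.0, 95.3]
force: [-0.4, -0.7, 1.0]
grip_width: 0.0005
grasp_force: 0.0
```

Call:
servo_tool(series=[[[0,0,0.01,0,0,0,0],[0,0,0.02,0,0,0,0],[0,0,0.02,0,0,0,0]]])

```text
time_s: 15.1
tool_pos: [0.6163, -0.1766, 0.0481]
tool_rot: [-179.9, -0.0, 95.3]
force: [-0.3, 0.0, 0.4]
grip_width: 0.0005
grasp_force: 0.0
```

```bash
python3 - <<'E'
from h import *
print(get_obs()['tool_pos'],get_obs()['force'])
for n in('scene','top'):
    c=cam(n); m,l=masks(c['im'],(20,110,90),(36,255,255),5)
    for s,ce in l:
        if s[4]<1000 and 340<ce[0]<420: print(n,s,ce.round(1),bydepth(c,ce).round(4)[0])
E
```

```text
[ 0.61633998 -0.17661148  0.04806169] [-0.27973927  0.01724472  0.4129035 ]
scene [371 225   7   6  20] [374.  227.4] [ 0.6114 -0.1824  0.0575]
```

```bash
python3 - <<'E'
from h import *
c=cam('scene'); print(proj(c,[get_obs()['tool_pos']]))
cv2.imwrite('pics/s2.png',cv2.resize(c['im'][175:275,330:450],None,fx=6,fy=6,interpolation=2))
E
```

```text
[[371.4581961  227.30345165]]
```

View pics/s2.png

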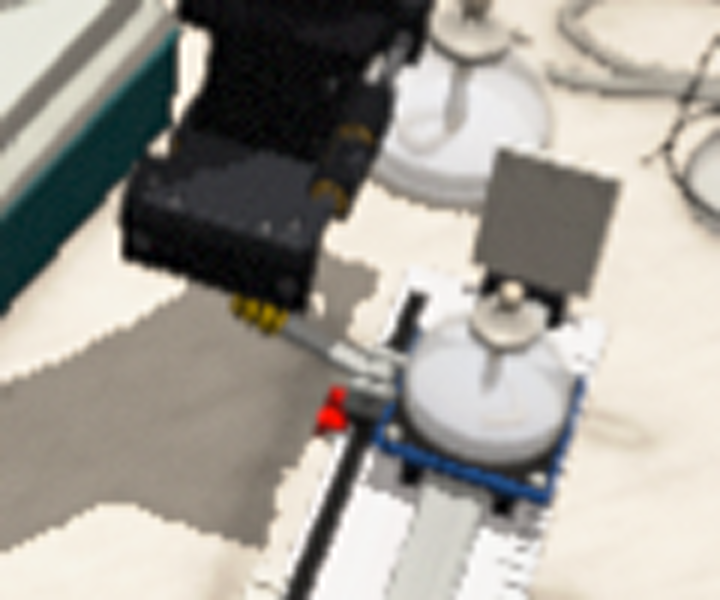

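The scene crop shows the fingertip at the pad (258,315), red clip (332,410) and hinge about (385,375), with the lamp upright. I'll work out the lever angle from the ray and lever-plane intersection.

```bash
python3 - <<'E'
from h import *
c=cam('scene')
u=np.array([.9957,.0924,0]); n=np.array([-.0924,.9957,0]); clip=np.array([.6202,-.2184,0]); hinge=clip-.0125*n+[0,0,.038]
for th in(0,.1,.2,.3,.4): print(th,[ ((proj(c,[hinge+n*(r*np.cos(th)-h*np.sin(th))+np.array([0,0,r*np.sin(th)+h*np.cos(th)])])[0]-[330,175])*6).round(0).tolist() for r,h in((0,0),(30,3.5),(46,6),(70,6),(70,-6))])
q=np.array([(258,315),(235,303),(283,325),(330,350)])/6+[330,175]
r=ray(c,q); s=((hinge-c['t'])@u)/(r@u); P=c['t']+r*s[:,None]-hinge; print(np.c_[P@n,P[:,2]].round(4))
E
```

```text
0 [[365.0, 370.0], [-4677.0, -1733.0], [-4517.0, -1721.0], [-4727.0, -1635.0], [-4382.0, -884.0]]
0.1 [[365.0, 370.0], [-2956.0, -1286.0], [-1314.0, -491.0], [-3181.0, -1314.0], [-4724.0, -1355.0]]
0.2 [[365.0, 370.0], [11433.0, 6859.0], [27746.0, 16743.0], [9667.0, 5548.0], [-4573.0, -1687.0]]
0.3 [[365.0, 370.0], [306803.0, 209479.0], [1473064.0, 1024938.0], [243078.0, 158385.0], [-1698.0, -664.0]]
0.4 [[365.0, 370.0], [-6061591.0, -4785577.0], [-672150.0, -540370.0], [-13310338.0, -10041197.0], [23719.0, 13996.0]]
[[0.0501 0.0122]
 [0.0609 0.015 ]
 [0.0386 0.0111]
 [0.0165 0.0052]]
```

```bash
cat >> h.py <<'E'
u_=np.array([.9957,.0924,0]); n_=np.array([-.0924,.9957,0]); clip=np.array([.6202,-.2184,0]); hinge=clip-.0125*n_+[0,0,.038]
def lev(c,us,vs):
    "print (along mm, out mm, z mm, colour) rel. to hinge line"
    for v in vs:
        L=[]
        for u in us:
            P=bydepth(c,(u,v))[0]-hinge; b=c['im'][v,u].astype(int); h=cv2.cvtColor(np.uint8([[b]]),cv2.COLOR_BGR2HSV)[0,0]
            k='Y' if 20<=h[0]<=36 and h[1]>110 else 'R' if (h[0]<7 and h[1]>150) else 'k' if h[2]<60 else 'w' if h[2]>180 else 'g'
            L.append(f"{k}{P@u_*1e3:4.0f}/{P@n_*1e3:3.0f}/{P[2]*1e3+38:3.0f}")
        print(v,' '.join(L))
E
python3 - <<'E'
from h import *
c=cam('scene'); lev(c,range(362,386,2),range(213,234,2))
E
```

```text
213 k -94/ 60/178 k -93/ 56/179 k -94/ 51/182 k -93/ 47/183 k -95/ 42/186 k -94/ 38/188 g -93/ 34/188 g -90/ 30/187 g -88/ 26/187 k -86/ 22/187 k -86/ 18/188 w 121/ 50/ -0
215 k -92/ 60/170 k -92/ 56/172 k -92/ 51/174 k -94/ 46/178 k -93/ 42/179 k -92/ 38/179 k -94/ 33/183 k -94/ 28/185 k -93/ 24/186 k -94/ 20/188 k -90/ 16/187 w 114/ 47/ -2
217 k -86/ 61/158 k -85/ 57/159 k -87/ 52/163 k -90/ 46/169 k -92/ 41/172 k -93/ 37/175 k -95/ 32/178 k -93/ 28/178 k -93/ 24/180 k -95/ 19/184 k -87/ 16/178 g 103/ 44/  1
219 k -85/ 61/151 k -86/ 56/155 k -86/ 51/156 k -85/ 47/158 k -86/ 42/160 k -85/ 38/161 k -91/ 32/169 k -91/ 28/170 k -93/ 23/174 k -92/ 19/175 g -82/ 16/168 g  97/ 42/ -1
221 k -86/ 60/147 k -85/ 55/147 k -87/ 50/152 k -87/ 46/153 k -86/ 41/154 k -87/ 37/157 k -88/ 32/160 k -86/ 28/159 k -86/ 24/161 k -93/ 18/170 g  84/ 45/  2 g  89/ 40/ -1
223 g  56/ 95/ -2 g  57/ 90/ -1 g  58/ 84/  0 k -86/ 45/146 Y -85/ 41/147 k -86/ 36/150 k -87/ 32/153 k -86/ 27/154 k -86/ 23/156 k -86/ 18/158 g  78/ 43/  0 g  79/ 37/  1
225 g  46/ 92/ -0 g  50/ 87/ -1 g  51/ 82/ -1 g  -4/ 63/ 57 Y  -7/ 57/ 63 Y-670/-89/728 Y -85/ 31/145 k -86/ 26/148 k -88/ 22/152 k -84/ 18/150 w  70/ 40/ -0 g  73/ 35/ -0
227 g  37/ 89/  2 g  39/ 83/  2 g  44/ 79/ -1 g  45/ 74/  1 Y  -8/ 56/ 57 Y  -5/ 52/ 56 Y  -5/ 47/ 59 Y  -5/ 42/ 60 g   3/ 38/ 55 g  60/ 43/  0 g  61/ 38/  2 g  64/ 33/  1
229 g  30/ 86/  0 g  33/ 81/ -0 g  36/ 76/ -0 g  37/ 71/  1 g  43/ 67/ -2 g  43/ 61/  0 Y  -8/ 45/ 54 Y  -5/ 41/ 54 g  -4/ 36/ 54 g   1/ 32/ 52 g   2/ 27/ 53 g  56/ 30/  2
231 g  22/ 83/  2 g  26/ 79/ -0 g  29/ 74/ -1 g  32/ 69/ -2 g  32/ 64/  1 g  36/ 59/ -1 g  39/ 54/ -1 g  41/ 49/ -0 g  -4/ 35/ 48 g  -3/ 30/ 49 g  -1/ 25/ 50 g   1/ 20/ 50
233 g  16/ 81/  0 g  19/ 76/ -0 g  22/ 72/ -1 g  26/ 67/ -2 g  26/ 61/ -0 g  29/ 57/ -1 g  29/ 51/  1 g  34/ 46/ -1 g  34/ 41/  1 g  39/ 36/ -2 g  -3/ 24/ 44 g  -6/ 18/ 49
```

Call:
servo_tool(series=[[[0,0,0.01,0,0,0,0],[0,0,0.02,0,0,0,0],[0,0,0.03,0,0,0,0],[0,0,0.03,0,0,0,0]]])

```text
time_s: 15.68
tool_pos: [0.6166, -0.1764, 0.0391]
tool_rot: [-180.0, -0.0, 95.3]
force: [0.1, -0.2, 1.7]
grip_width: 0.0003
grasp_force: 0.0
```

```bash
python3 - <<'E'
from h import *
c=cam('scene'); o=get_obs(); print(o['tool_pos'],o['force'],o['grip_width'],proj(c,[o['tool_pos']]));lev(c,range(366,386,2),range(223,234,2))
E
```

```text
[ 0.6166037  -0.17659622  0.03930309] [-0.65476479  0.37900432  0.14220034] 0.00036591455119140947 [[370.99206818 229.83153019]]
223 k -85/ 50/144 k -87/ 45/147 k -86/ 41/148 k -87/ 36/151 k -86/ 32/152 k -90/ 26/158 k -92/ 22/162 k -91/ 17/163 g  76/ 42/  2 g  81/ 38/ -1
225 k -87/ 49/139 k -84/ 45/138 k -86/ 40/142 k -88/ 35/146 k -87/ 31/147 k -85/ 27/147 k -87/ 22/151 k -88/ 17/154 w  71/ 40/ -0 g  73/ 35/ -0
227 g  44/ 79/ -1 g  45/ 74/  1 Y -87/ 39/136 k -85/ 35/137 k -85/ 31/138 k -86/ 26/141 k -85/ 21/143 k -84/ 17/144 g  64/ 38/ -2 g  67/ 33/ -2
229 g  36/ 76/ -0 g  38/ 71/  0 g  44/ 67/ -3 Y  -4/ 51/ 48 Y  -7/ 45/ 53 Y  -6/ 40/ 55 k -87/ 20/138 g   0/ 31/ 53 g   5/ 27/ 51 g  56/ 30/  1
231 g  27/ 73/  1 g  32/ 69/ -1 g  34/ 64/ -1 g  36/ 59/ -0 g  38/ 54/ -1 g  41/ 49/ -0 g  -4/ 35/ 48 g  -3/ 30/ 49 g  -3/ 25/ 51 g  -0/ 20/ 50
233 g  26/ 72/ -5 g  23/ 66/  0 g  26/ 61/ -1 g  30/ 57/ -2 g  28/ 51/  2 g  33/ 46/  0 g  37/ 41/ -2 g  37/ 36/  1 g  -5/ 24/ 46 g  -5/ 19/ 48
```

```bash
python3 - <<'E'
from h import *
o=get_obs(); c=cam('wrist'); Rt=R.from_euler('xyz',o['tool_rot'],degrees=True)
print(c['K'][0,0],c['K'][0,2],c['K'][1,2])
for v in range(196,262,4): print(v,[ (tuple((Rt.inv().apply(bydepth(c,(u,v))[0]-o['tool_pos'])*1e3).round(0).astype(int).tolist()),int(c['im'][v,u].mean())) for u in(296,304,312,318,324,332)])
E
```

```text
302.6380606204543 317.8597550234872 197.72964067291028
196 [((12, -17, 41), 139), ((13, -11, 40), 135), ((13, -5, 39), 139), ((13, 0, 39), 141), ((12, 5, 41), 143), ((13, 11, 40), 142)]
200 [((9, -17, 39), 142), ((10, -11, 38), 137), ((10, -5, 39), 136), ((9, 0, 40), 139), ((9, 5, 40), 141), ((9, 11, 40), 139)]
204 [((6, -17, 39), 144), ((6, -11, 40), 141), ((6, -5, 39), 136), ((6, 0, 40), 136), ((6, 5, 41), 138), ((6, 11, 40), 138)]
208 [((3, -18, 40), 143), ((3, -11, 40), 142), ((3, -5, 40), 137), ((2, 0, 41), 134), ((3, 5, 39), 134), ((3, 11, 39), 136)]
212 [((-1, -18, 41), 142), ((0, -11, 39), 143), ((-1, -5, 41), 139), ((-1, 0, 40), 136), ((-1, 5, 40), 134), ((0, 11, 39), 134)]
216 [((-4, -18, 41), 141), ((-4, -11, 39), 140), ((-4, -5, 40), 139), ((-4, 0, 40), 137), ((-4, 5, 39), 134), ((-4, 11, 40), 134)]
220 [((-7, -18, 40), 138), ((-7, -11, 40), 138), ((-7, -5, 39), 138), ((-7, 0, 40), 136), ((-7, 5, 39), 135), ((-7, 11, 39), 130)]
224 [((-11, -18, 40), 136), ((-11, -11, 40), 135), ((11, -4, -17), 88), ((11, 0, -16), 88), ((11, 4, -16), 94), ((-11, 11, 40), 127)]
228 [((-14, 
[... 454 characters left out ...]
 0, -38), 33), ((10, 3, -38), 17), ((12, 7, -41), 10)]
244 [((39, -7, -104), 20), ((12, -7, -46), 13), ((10, -3, -43), 17), ((10, 0, -43), 59), ((10, 3, -43), 20), ((12, 7, -46), 11)]
248 [((39, -7, -107), 20), ((12, -7, -52), 10), ((10, -3, -48), 16), ((10, 0, -48), 41), ((10, 3, -48), 18), ((12, 7, -51), 12)]
252 [((38, -6, -109), 22), ((12, -7, -56), 10), ((10, -3, -52), 16), ((9, 0, -49), 57), ((11, 3, -53), 14), ((12, 7, -57), 13)]
256 [((38, -6, -111), 20), ((35, -4, -105), 43), ((11, -3, -57), 14), ((7, 0, -49), 49), ((10, 3, -57), 18), ((36, 4, -107), 47)]
260 [((38, -6, -113), 19), ((34, -4, -105), 53), ((10, -3, -61), 17), ((4, 0, -49), 54), ((10, 3, -61), 19), ((37, 4, -111), 52)]
```

The closed fingertips sit about 15 mm behind the nominal TCP because the linkage retracts on closing. The lever has therefore only been pushed to the edge of its stiff range, so I'll keep pressing with force checks.

Call:
servo_tool(series=[[[0,0,0.008,0,0,0,0],[0,0,0.016,0,0,0,0],[0,0,0.024,0,0,0,0],[0,0,0.024,0,0,0,0]]])

```text
time_s: 16.12
tool_pos: [0.6168, -0.1763, 0.0321]
tool_rot: [-180.0, -0.0, 95.3]
force: [-0.2, 1.4, 0.7]
grip_width: 0.0007
grasp_force: 0.2
```

Call:
servo_tool(series=[[[0,0,0.008,0,0,0,0],[0,0,0.015,0,0,0,0],[0,0,0.015,0,0,0,0]]])

```text
time_s: 16.37
tool_pos: [0.6168, -0.1769, 0.0277]
tool_rot: [180.0, 0.0, 95.3]
force: [0.1, -0.1, 1.5]
grip_width: 0.0006
grasp_force: 0.3
```

```bash
python3 - <<'E'
from h import *
c=cam('scene'); lev(c,range(370,388,2),range(227,240,2))
o=get_obs(); c=cam('wrist'); Rt=R.from_euler('xyz',o['tool_rot'],degrees=True)
for v in range(212,236,3): print(v,[ (tuple((Rt.inv().apply(bydepth(c,(u,v))[0]-o['tool_pos'])*1e3).round(0).astype(int).tolist()),c['im'][v,u].tolist()) for u in(304,312,318,324)])
E
```

```text
227 k -85/ 40/135 k -87/ 35/138 k -86/ 30/140 k -92/ 24/148 k -92/ 20/150 k -89/ 16/148 g  62/ 38/  0 g  64/ 33/  1 g  68/ 28/ -0
229 k -87/ 38/130 k -87/ 34/132 k -85/ 30/132 k -86/ 25/136 k -85/ 21/137 k -85/ 16/139 g  55/ 36/  0 g  56/ 30/  2 g  59/ 25/  1
231 g  -8/ 55/ 43 k -85/ 34/124 k -85/ 29/126 k -82/ 25/125 k -85/ 20/131 g -81/ 16/128 g   1/ 25/ 47 g  48/ 28/  2 g  52/ 23/  0
233 g  28/ 62/ -2 g  29/ 57/ -1 g  29/ 51/  1 g  33/ 46/ -1 k -86/ 19/126 g  -4/ 29/ 43 g  -3/ 24/ 45 g  -1/ 19/ 44 w   1/ 14/ 45
235 g  18/ 59/  0 g  19/ 54/  2 g  24/ 49/ -0 g  22/ 43/  3 g  28/ 39/  0 g  31/ 34/ -1 g  33/ 29/ -0 g  -5/ 18/ 41 w  -5/ 12/ 44
237 g  13/ 57/ -2 g  14/ 51/  0 g  19/ 47/ -3 g  18/ 42/  0 g  18/ 36/  3 g  22/ 31/  1 g  25/ 27/  1 g  31/ 22/ -4 g  31/ 17/ -0
239 g   3/ 54/  2 g   6/ 49/  1 g  11/ 45/ -2 g  12/ 39/ -1 g  14/ 34/ -1 g  15/ 29/  1 g  18/ 24/ -0 g  19/ 19/  1 g   9/ 13/ 14
212 [((4, -11, 28), [133, 141, 145]), ((4, -5, 28), [127, 137, 141]), ((3, 0, 28), [127, 135, 140]), ((4, 4, 27), [126, 135, 139])]
215 [((1, -11, 27), [134, 143, 146]), ((0, -5, 30), [129, 
[... 173 characters left out ...]
141]), ((-1, 4, 27), [126, 135, 138])]
221 [((-4, -11, 28), [132, 141, 144]), ((13, -4, -18), [46, 92, 105]), ((14, 0, -18), [45, 92, 106]), ((13, 3, -18), [58, 96, 108])]
224 [((-6, -11, 28), [127, 137, 141]), ((13, -4, -21), [20, 89, 106]), ((13, 0, -21), [23, 92, 108]), ((12, 3, -20), [19, 89, 106])]
227 [((-9, -11, 28), [120, 130, 135]), ((12, -4, -23), [27, 112, 131]), ((11, 0, -21), [27, 112, 132]), ((12, 3, -24), [26, 110, 130])]
230 [((12, -8, -28), [32, 35, 37]), ((11, -4, -25), [28, 119, 140]), ((11, 0, -25), [30, 122, 144]), ((10, 3, -25), [27, 118, 139])]
233 [((12, -8, -32), [13, 12, 10]), ((10, -4, -28), [16, 21, 22]), ((10, 0, -28), [20, 67, 78]), ((10, 3, -29), [14, 18, 19])]
```

The pad is following down (its end top is at z≈0.053), so I'll continue.

Call:
servo_tool(series=[[[0,0,0.01,0,0,0,0],[0,0,0.02,0,0,0,0],[0,0,0.03,0,0,0,0],[0,0,0.03,0,0,0,0]]])

```text
time_s: 16.8
tool_pos: [0.6167, -0.1766, 0.0186]
tool_rot: [-180.0, -0.0, 95.3]
force: [0.5, 0.8, 0.4]
grip_width: 0.0004
grasp_force: 0.0
```

Call:
servo_tool(series=[[[0,0,0.008,0,0,0,0],[0,0,0.015,0,0,0,0],[0,0,0.015,0,0,0,0]]])

```text
time_s: 17.05
tool_pos: [0.6188, -0.1764, 0.0181]
tool_rot: [179.8, -0.1, 95.3]
force: [-4.7, 4.4, 19.1]
grip_width: 0.0002
grasp_force: 9.2
```

A 19 N reaction at the expected height means the stop is reached. I'll press slightly more, then rise straight up.

Call:
servo_tool(series=[[[0,0,0.004,0,0,0,0],[0,0,0.004,0,0,0,0]]])

```text
time_s: 17.22
tool_pos: [0.6193, -0.1764, 0.0179]
tool_rot: [179.7, -0.1, 95.3]
force: [-4.8, 4.3, 23.4]
grip_width: 0.0006
grasp_force: 11.8
```

Call:
servo_tool(series=[[[0,0,-0.05,0,0,0,0],[0,0,-0.15,0,0,0,0],[0,0,-0.28,0,0,0,0],[0,0,-0.4,0,0,0,0],[0,0,-0.5,0,0,0,0],[0,0,-0.6,0,0,0,0],[0,0,-0.6,0,0,0,0],[0,0,-0.6,0,0,0,0],[0,0,-0.6,0,0,0,0]]])

```text
time_s: 17.97
tool_pos: [0.6162, -0.1768, 0.1923]
tool_rot: [-179.9, -0.0, 95.3]
force: [0.4, -0.5, 0.1]
grip_width: -0.0002
grasp_force: 0.0
```

```bash
python3 - <<'E'
from h import *
c,_=look()
im=c['im']; my=masks(im,(20,120,120),(35,255,255))[0]; my[260:]=0
v,u=np.nonzero(my); q=bydepth(c,np.c_[u,v])-hinge
for r in range(v.min(),v.max()+1,2):
    if (v==r).any(): print(r,(np.median(q[v==r],0)@np.c_[u_,n_,[0,0,1]]*1e3).round(1))
P=onz(c,[[(u.min()+u.max())/2,v.mean()]],.044)[0]-hinge; print('pad along mm',P@u_*1e3,P@n_*1e3)
mr=masks(im,(0,150,80),(6,255,255))[0]; mr[260:]=0; v,u=np.nonzero(mr); C=onz(c,[[u.min()-.5,v.mean()],[u.max()+.5,v.mean()]],.013)-hinge; print('clip ends along',C@u_*1e3)
mb=masks(im,(100,120,50),(125,255,255))[0]; 
for s in masks(im,(100,120,50),(125,255,255),20)[1]: print('blue',s[0], [(onz(c,[p],.041)[0]-hinge)@u_*1e3 for p in((s[0][0]-.5,s[0][1]),(s[0][0]+s[0][2]-.5,s[0][1]))])
# lamp upright/position: top camera heights
t=cam('top'); L=[]
for vv in range(190,235):
    for uu in range(405,445):
        p=bydepth(t,(uu,vv))[0]
        if p[2]>.06: L.append(p)
L=np.array(L)-hinge; print('lamp',len(L),(L@u_*1e3).min(),(L@u_*1e3).max(),(L@n_*1e3).min(),(L@n_*1e3).max(),L[:,2].max()+.038)
E
```

```text
17.9667 [ 0.6162 -0.1768  0.1923] [-1.7993e+02 -1.0000e-02  9.5300e+01] [ 0.4 -0.5  0.1]
pad 142 315 325 169 188 depthmed [ 0.618  -0.1731  0.0433]
[[0.6178, -0.1744, 0.044], [0.6178, -0.1737, 0.044]]
clip 77 310 327 202 212 depthmed [ 0.6143 -0.2191  0.0125]
[[0.6203, -0.2185, 0.013], [0.618, -0.2186, 0.013]]
169 [ 1.2 67.2  4.7]
171 [ 1.7 65.1  5.1]
175 [ 1.7 60.4  5.6]
177 [ 1.7 58.   5.1]
181 [ 1.7 53.5  5.6]
183 [ 1.7 51.1  5.3]
187 [ 1.2 46.5  5. ]
pad along mm 1.7217306761776756 57.232911507340916
clip ends along [-11.43369451  11.51827521]
blue [291 232  12   4  34] [np.float64(-33.767264739362886), np.float64(-19.26316702272136)]
blue [334 232  16   4  44] [np.float64(18.179993254120077), np.float64(37.50688614026507)]
lamp 1438 -233.38152683154135 -89.8270116715086 59.051456115150394 252.07973079104147 1.2493705388970806
```

The pad reads level (z≈0.0433), so it's locked, but it sits perhaps 1.7 mm past the clip's centre. I'll check with sub-pixel edges.

```bash
python3 - <<'E'
from h import *
c=cam('wrist'); im=c['im'].astype(int)
al=lambda u,v,z:(onz(c,[[u,v]],z)[0]-hinge)@u_*1e3
sat=im[:,:,2]-im[:,:,0]  # R-B: yellow & red high
def edges(v,ch,lo,hi,f=.5):
    r=ch[v,lo:hi].astype(float); b=np.median(np.r_[r[:4],r[-4:]]); t=b+(r.max()-b)*f; i=np.nonzero(r>t)[0]
    a=i[0]-1+(t-r[i[0]-1])/(r[i[0]]-r[i[0]-1]); e=i[-1]+(r[i[-1]]-t)/(r[i[-1]]-r[i[-1]+1]); return lo+a,lo+e
for v in(170,171,176,177,182,183,187): a,e=edges(v,sat,300,340); A,E=al(a,v,.044),al(e,v,.044); print('pad',v,round(E-A,1),round((A+E)/2,2))
for v in(204,206,207,208,210): a,e=edges(v,im[:,:,2]-im[:,:,1],298,340); A,E=al(a,v,.013),al(e,v,.013); print('clip',v,round(E-A,1),round((A+E)/2,2))
bl=im[:,:,0]-im[:,:,2]
for v in(232,233,234): a,e=edges(v,bl,270,370); A,E=al(a,v,.041),al(e,v,.041); print('deck',v,round(E-A,1),round((A+E)/2,2))
print(im[193,305:335].mean(1).round().tolist(),[round(al(u,193,.0415),1) for u in(305,334)])
E
```

```text
pad 170 11.7 1.32
pad 171 12.4 1.32
pad 176 12.6 1.35
pad 177 12.6 1.37
pad 182 12.7 1.39
pad 183 12.7 1.37
pad 187 12.2 1.39
clip 204 22.4 0.16
clip 206 22.6 0.11
clip 207 22.7 0.15
clip 208 23.2 0.16
clip 210 23.2 0.41
deck 232 70.3 1.74
deck 233 71.8 1.46
deck 234 72.6 1.51
[114.0, 113.0, 114.0, 114.0, 114.0, 115.0, 115.0, 114.0, 113.0, 111.0, 110.0, 108.0, 114.0, 121.0, 127.0, 129.0, 131.0, 132.0, 124.0, 111.0, 107.0, 109.0, 110.0, 111.0, 112.0, 113.0, 113.0, 112.0, 112.0, 111.0] [np.float64(-16.3), np.float64(17.2)]
```

The remaining offset is about 1.2 mm, which is within the calibration's accuracy. The lever is level and the arm is clear, so I'm handing in.

```bash
python3 -c "
from cell import env
print(env.sign_off())"
```

```text
the job is handed in; nothing more can be done
None
```

I released the brake, slid the carriage to the red clip, pressed the lever back down to its stop and handed the job in at about 18 s. The lever measures about 1.2 mm past the clip's centre, the lamp stood upright when last seen after the slide (not re-checked after the final press), and the arm is clear of everything; the verdict was not shown.

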